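# Park the telescope case between the instruments

## Task

Clear the working area by parking the small flat hard case in the narrow gap between the two low instruments: push it along the bench with the fingertips, one end first and from the front, until its near end is flush with the two instrument fronts. Keep it flat on the bench all the way, with light pushes, without gripping, lifting or tipping it or ramming it against the instruments. Leave the bottle, the camera head and the small adapter where they stand.

Things in the scene. Friction and masses are not known exactly. Their poses are not given: they have to be found in the camera images.
- case: Closed black hard case for a short telescope, loose on the bench, about 0.25 kg: 110 mm long (its x), 60 mm wide (its y), 34 mm high, flat vertical sides and ends, vertical corners rounded to 10 mm radius (so the end faces are flat over the middle 40 mm and the long sides over the middle 90 mm). Either end may lead. Its origin is the centre of its underside, z up. It slides on the bench with ordinary friction.
- gap_mouth (a point): Point at bench level, midway across the gap, in the plane of the two instrument fronts. Its x axis points level into the gap (away from the robot), along its middle line; y points to the camera control unit, z up. The gap is 65 mm wide with straight parallel walls, 190 mm deep, open at the back and above. With the case flush, the case's origin lies 55 mm along x from this point.
- ccu: Low white camera control unit with a red front frame, fixed, on the +y side of the gap: 200 mm wide, 190 mm deep, 58 mm high (thin red stacking discs on top reach 62 mm). Its origin and axes coincide with gap_mouth, not with its middle: its flat side wall lies at y = +32.5 mm, its front at x = 0; a socket stands 9 mm out of the front about 155 mm from the gap wall.
- light_source: Low white LED light source, fixed, on the -y side of the gap: 160 mm wide, 190 mm deep, 58 mm high, its front in line with that of the camera control unit. Origin at bench level in the middle of its front, axes parallel to gap_mouth; its side wall on the gap is at y = +80 mm; a socket stands 10 mm out of the front 65 mm from the gap wall.
- cleaner_bottle: Amber lens-cleaner bottle standing on the bench to the left, 48 mm diameter, 95 mm high, origin at the centre of its underside. To be left alone.
- camera_head: Round camera head standing on its end on the bench to the right, 45 mm diameter, 52 mm high, origin at the centre of its underside. To be left alone.
- adapter: Small steel light-guide adapter standing on top of the camera control unit, well back from its front: 22 mm diameter, 24 mm high, origin at the centre of its underside. To be left alone.

How it is judged (in metres and radians):
On the way:
1. the case's leading end is in the mouth of the gap with most of the case still in front (x of case in the frame of gap_mouth between -0.052 and -0.005 m and y of case in the frame of gap_mouth between -0.012 and 0.012 m), for 0.05 s.
At the end, for the whole second after the job is handed in: The case lies flat and still in the gap, lengthwise, its near end flush with the instrument fronts within 7 mm either way (x of case in the frame of gap_mouth between 0.048 and 0.062 m and y of case in the frame of gap_mouth between -0.006 and 0.006 m and angle between the x axis of case and the x axis of gap_mouth, either way round below 0.1 rad and height (world z) of case below 0.004 m and angle between case's own z axis and vertical below 0.05 rad and linear speed of case below 0.01 m/s); the robot touches nothing.
It fails at once if the case is gripped or pressed hard with the fingers (more than 30 N) (contact force between the fingers and case above 30 N).
It fails at once if the case is lifted off the bench (more than 8 mm) or tipped (more than about 9 degrees) (height (world z) of case above 0.008 m or angle between case's own z axis and vertical above 0.15 rad).
It fails at once if the case is rammed against an instrument with more than 40 N (contact force between case and ccu above 40 N or contact force between case and light_source above 40 N).
It fails at once if the bottle, camera head or adapter is moved more than 15 mm (distance of any of cleaner_bottle, camera_head, adapter from where it was at the start of the episode above 0.015 m).
It also fails if it takes over 64 s, if anything falls off the work surface, if the arm or the gripper's body presses on something with over 40 N, if the wrist force passes 120 N, or if a joint passes its speed limit or range.

## Robot

A 6-joint arm with a two-finger parallel gripper is mounted at the origin on the work surface. World frame = base frame: x ahead of the robot, y to its left, z up, the work surface at z = 0. Lengths are in m, angles in degrees, forces in N, time in s.
With the tool pointing down it reaches from about 0.3 to 0.75 m from the base axis. Payload 8.5 kg.
Tool frame: the origin (TCP) lies on the centre line of the jaws, within the pads' length; the fingertips stand 19 mm ahead of it and the grasp point (between the pads) is the TCP; z points along the fingers, x is the direction in which the jaws open and shut, and the axes are right-handed (so a half turn about z gives the same grasp; the last joint's range is limited). The gripper opens to 85 mm and grips with 20 to 120 N. Pads are 22 mm wide; open, the fingers measure 114 mm over their backs; the gripper's body (76 mm by 85 mm) begins 54 mm behind the grasp point. The pads swing forward as they close: fully open they stand 13 mm farther back than shut.
Start: joints at [-83.898, 21.807, 74.336, -0, 83.858, -12.336], TCP at [0.174, -0.522, 0.25] pointing down, gripper open.
Joint ranges: [-178.18, 178.18], [-50.72, 133.34], [12.68, 142.11], [-81.47, 261.47], [9.98, 163.14], [-165.26, 165.26]. Speed limits (degrees/s): [136.94, 136.94, 180, 180, 180, 180].

## Interface

Orientations are given as a 3x3 rotation matrix whose columns are the frame's x, y, z axes.
In Python, from rig import env, cams, order gives the robot as it stands.
- The arm moves only by the tool step_arm, never from a script. Its argument "steps" is a list of rows, each an object with "xyz": the shift along the tool's x, y, z normalised to -1 to 1, where 1 is 0.04 m, a list of three; "turn": the turn, a rotation vector about the tool's x, y, z normalised to -1 to 1, where 1 is 0.08 rad, a list of three; "gripper": the gripper command: -1 is shut, 1 is fully open, values between are in proportion. A call has 1 to 20 rows; each row shifts and turns the commanded pose from where the row before left it, along the tool's axes as they then stand; what a row does not reach is not made up. A row lasts 1/12 s, in which the tool goes at most 41.7 mm and 7.16 degrees, less where a joint would pass 70% of its speed; a pose out of reach is approached as far as the arm can. A call with a number of a shift or a turn outside -1 to 1 is refused whole. A call with a gripper value outside its range is refused whole. The fingers move at their own pace and stop on an object; "squeeze" is the grip in N (left out, the last holds). Time passes only in rows, so rows that do not move let the fingers close. It gives the time, the measured TCP pose, the force and the opening at its end, in the units of the state.
- env.observe(): the state, without advancing time (a new reading comes with each control period).
- cams.get_image(name): name is "side" or "top"; returns (picture, depth): 480x640x3 uint8, red, green, blue; 480x640 float32, m along the optical axis (not along the pixel's ray), 0 where there is no reading.
- cams.camera_info(name): a dict with "fx", "fy", "cx", "cy" (pixels), "k1" (the pictures are not rectified: a ray, as slopes to the right and down, at radius r is drawn at 1 + k1 r^2 times it, then the intrinsics apply), "extrinsics" (4x4, takes a point from camera to world coordinates). Camera axes: x right, y down, z forward; pixel columns grow to the right and rows downward; lengths in m; the calibration is good to about 2 mm. A picture is of the moment at which its call begins. camera_info takes no time and is no camera call.
- order.close_job(): hands the job in, once; it reports no verdict.
The state is a dict: "time_s": time; "q": joint angles; "qvel": joint speeds; "joint_efforts": joint torques, N m; "position": TCP position; "tool_rot": TCP orientation; "ft_force": force on the tool from outside, world axes, zero at the start; "wrist_torque": the same for the moment, N m; "grip_width": finger opening in m.
Only numpy, scipy, OpenCV 4.12 (cv2) and the standard library are available. Lean on these libraries where they do the work, as an engineer would, in place of code of your own. Each camera call takes 0.05 s, during which the arm holds its last target. There are 200 camera calls.

## Working session

There is one attempt and no reset: what is moved stays moved. The work goes in short steps, Python scripts to look and compute and a tool call to move; the robot and the scene stay as the last step left them, time stands still between calls to the robot, and variables do not carry over. Pictures are saved under pics/ and viewed, about 8 in all and at most 12, crops included, and the job is handed in when it is done.

Besides the shell and the picture viewer there is one more tool, called after "Request:" by a JSON object that holds its "method" and its "body". step_arm: Moves the arm, as the interface text tells. Scaled input: -1 to 1 covers 0.04 m each way for a shift and 0.08 rad each way for a turn. Its arguments: {"type":"object","properties":{"steps":{"type":"array"},"squeeze":{"type":"number"}},"required":["steps"]}

```bash
mkdir -p pics; ls
cat > h.py <<'E'
import numpy as np, cv2
from rig import env, cams, order
def grab(n,name):
    im,d=cams.get_image(n); cv2.imwrite(f'pics/{name}.png',im[:,:,::-1]); np.savez(f'pics/{name}.npz',im=im,d=d); return im,d
def ray(n,uv):
    c=cams.camera_info(n); K=np.array([[c['fx'],0,c['cx']],[0,c['fy'],c['cy']],[0,0,1.]])
    uv=np.array(uv,float).reshape(-1,1,2)
    p=cv2.undistortPoints(uv,K,np.array([c['k1'],0,0,0.,0]))[:,0]
    E=np.array(c['extrinsics']); r=np.c_[p,np.ones(len(p))]@E[:3,:3].T
    return E[:3,3],r
def onz(n,uv,z):
    o,r=ray(n,uv); return o+r*((z-o[2])/r[:,2])[:,None]
def cloud(n,d):
    v,u=np.mgrid[:480,:640]; o,r=ray(n,np.c_[u.ravel(),v.ravel()]); P=o+r*d.reshape(-1,1); P[d.ravel()==0]=np.nan
    return P.reshape(480,640,3)
E
python3 - <<'E'
from h import *
for n in('top','side'):
    grab(n,n+'0'); c=cams.camera_info(n); print(n,c['fx'],c['k1'],np.round(c['extrinsics'],3).tolist())
s=env.observe(); print(s)
E
```

```text
pics
top 539.0570621723002 -0.12331993622434127 [[-0.014, -0.986, 0.168, 0.385], [-1.0, 0.017, 0.016, -0.003], [-0.019, -0.168, -0.986, 1.159], [0.0, 0.0, 0.0, 1.0]]
side 446.0561835041232 -0.08100990655747174 [[-0.936, -0.188, 0.296, 0.31], [-0.351, 0.505, -0.788, 0.692], [-0.002, -0.842, -0.539, 0.53], [0.0, 0.0, 0.0, 1.0]]
{'time_s': 0.1, 'q': array([-8.38975893e+01,  2.18366190e+01,  7.43774677e+01, -3.92564417e-04,
        8.38606041e+01, -1.23355194e+01]), 'qvel': array([-0.0310507 , -0.14371644, -0.22114268,  0.02797476,  0.05820712,
        0.01920868]), 'joint_efforts': array([ 3.58296085e-03, -4.49218941e+01, -2.31656742e+01, -2.16641761e-04,
        3.62028542e-03, -4.25566355e-06]), 'position': array([ 0.17392513, -0.52152513,  0.24979563]), 'tool_rot': array([[ 3.16277736e-01, -9.48666629e-01, -1.45354214e-04],
       [-9.48665783e-01, -3.16277652e-01,  1.29549070e-03],
       [-1.27496108e-03, -2.71842295e-04, -9.99999150e-01]]), 'ft_force': array([-1.17196345, -1.01605712,  0.0979566 ]), 'wrist_torque': array([-0.03592679,  0.04298645,  0.01669454]), 'grip_width': 0.0856301493981658}
```

View pics/top0.png

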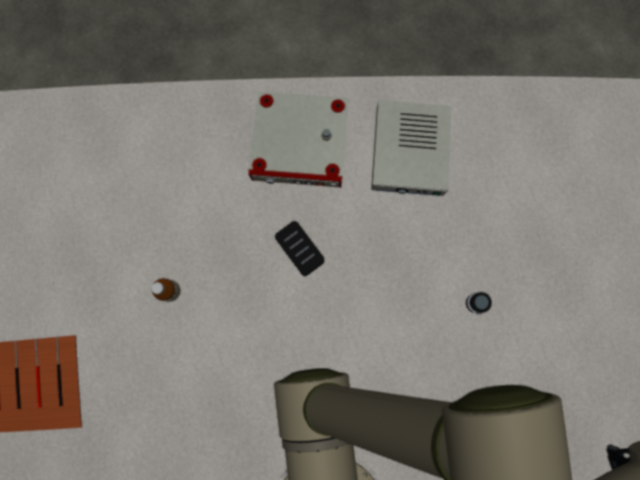

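View pics/side0.png

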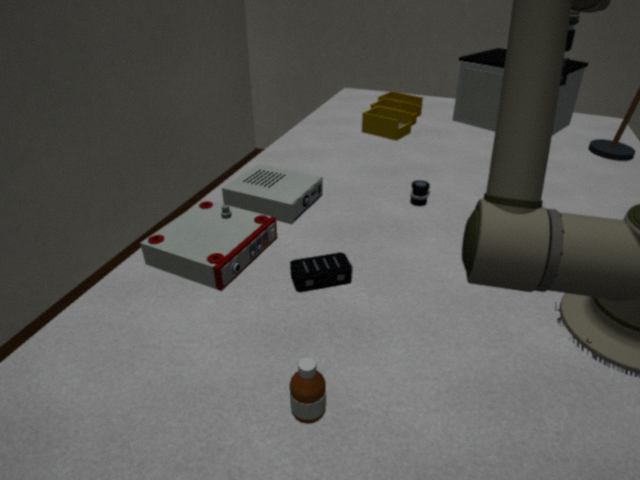

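The top view shows the case at about (299,248), turned roughly 35°. The CCU is at (300,135), the light source at (412,147), and the gap between them spans columns 345–373. The bottle is at (163,289) and the camera head at (479,302). The side view agrees. Next I'll measure the poses.

```bash
cat >> h.py <<'E'
def case_pose(im,d,n='top',z=0.034):
    P=cloud(n,d); m=(np.abs(P[...,2]-z)<.008)&(im.max(2)<110)
    m=(m&(P[...,0]>.3)&(np.abs(P[...,1])<.3)).astype(np.uint8)
    m=cv2.morphologyEx(m,cv2.MORPH_CLOSE,np.ones((7,7)))
    cs,_=cv2.findContours(m,cv2.RETR_EXTERNAL,cv2.CHAIN_APPROX_NONE); c=max(cs,key=cv2.contourArea)
    q=onz(n,c[:,0],z)[:,:2]
    (cx,cy),(w,h),a=cv2.minAreaRect((q*1000).astype(np.float32))
    if w<h:a+=90
    a=(a+90)%180-90
    return np.array([cx,cy])/1000,a,(w,h)
E
python3 - <<'E'
from h import *
for n in('top','side'):
    f=np.load(f'pics/{n}0.npz'); im,d=f['im'],f['d']; P=cloud(n,d)
    print(n,'case',case_pose(im,d,n))
    m=((np.abs(P[...,2]-.058)<.007)&(P[...,0]>.45)&(np.abs(P[...,1])<.35)).astype(np.uint8)
    m=cv2.morphologyEx(m,cv2.MORPH_OPEN,np.ones((3,3)))
    cs,_=cv2.findContours(m,cv2.RETR_EXTERNAL,cv2.CHAIN_APPROX_NONE)
    for c in sorted(cs,key=cv2.contourArea)[-2:]:
        q=onz(n,c[:,0],.058)[:,:2]; r=cv2.minAreaRect((q*1000).astype(np.float32))
        b=cv2.boxPoints(r); print('inst',np.round(r[1]),r[2],b.round(1).tolist())
    for nm,zt,lo,hi in(('bottle',.09,.15,.4),('cam',.05,-.45,-.2)):
        mm=(np.abs(P[...,2]-zt)<.012)&(P[...,1]>lo)&(P[...,1]<hi)&(P[...,0]>.2)&(P[...,0]<.5)
        print(nm,mm.sum(),np.median(P[mm],0).round(3))
E
```

```text
top case (array([0.54429492, 0.05497881]), 35.83389663696289, (110.5878677368164, 59.81184768676758))
inst [161. 194.] 84.77877044677734 [[655.4000244140625, -261.6000061035156], [848.5999755859375, -279.20001220703125], [863.2000122070312, -119.19999694824219], [670.0, -101.5999984741211]]
inst [202. 193.] 84.14251708984375 [[677.2000122070312, -37.0], [869.5, -56.70000076293945], [890.0999755859375, 144.0], [697.7999877929688, 163.6999969482422]]
bottle 127 [0.458 0.336 0.094]
cam 366 [ 0.422 -0.318  0.051]
side case (array([0.54383484, 0.06106608]), 35.552669525146484, (110.88902282714844, 68.71781921386719))
inst [172. 198.] 84.42066955566406 [[652.7999877929688, -260.5], [850.0, -279.79998779296875], [866.7000122070312, -108.69999694824219], [669.5, -89.4000015258789]]
inst [208. 198.] 84.32057189941406 [[674.2999877929688, -35.900001525878906], [871.0999755859375, -55.400001525878906], [891.7000122070312, 152.0], [694.9000244140625, 171.5]]
bottle 337 [0.458 0.344 0.094]
cam 185 [ 0.424 -0.309  0.052]
```

Request:
{"method": "step_arm", "body": {"steps": [{"xyz": [-0.64, -0.64, 0], "turn": [0, 0, 0], "gripper": 0.4}, {"xyz": [-0.64, -0.64, 0], "turn": [0, 0, 0], "gripper": 0.4}, {"xyz": [-0.64, -0.64, 0], "turn": [0, 0, 0], "gripper": 0.4}, {"xyz": [-0.64, -0.64, 0], "turn": [0, 0, 0], "gripper": 0.4}, {"xyz": [-0.64, -0.64, 0], "turn": [0, 0, 0], "gripper": 0.4}, {"xyz": [-0.64, -0.64, 0], "turn": [0, 0, 0], "gripper": 0.4}, {"xyz": [-0.64, -0.64, 0], "turn": [0, 0, 0], "gripper": 0.4}, {"xyz": [-0.64, -0.64, 0], "turn": [0, 0, 0], "gripper": 0.4}, {"xyz": [-0.64, -0.64, 0], "turn": [0, 0, 0], "gripper": 0.4}, {"xyz": [-0.64, -0.64, 0], "turn": [0, 0, 0], "gripper": 0.4}, {"xyz": [-0.64, -0.64, 0], "turn": [0, 0, 0], "gripper": 0.4}, {"xyz": [-0.64, -0.64, 0], "turn": [0, 0, 0], "gripper": 0.4}, {"xyz": [-0.64, -0.64, 0], "turn": [0, 0, 0], "gripper": 0.4}, {"xyz": [-0.64, -0.64, 0], "turn": [0, 0, 0], "gripper": 0.4}, {"xyz": [-0.64, -0.64, 0], "turn": [0, 0, 0], "gripper": 0.4}, {"xyz": [-0.64, -0.64, 0], "turn": [0, 0, 0], "gripper": 0.4}, {"xyz": [-0.64, -0.64, 0], "turn": [0, 0, 0], "gripper": 0.4}, {"xyz": [-0.64, -0.64, 0], "turn": [0, 0, 0], "gripper": 0.4}, {"xyz": [-0.64, -0.64, 0], "turn": [0, 0, 0], "gripper": 0.4}, {"xyz": [-0.64, -0.64, 0], "turn": [0, 0, 0], "gripper": 0.4}]}}

```text
time_s: 1.77
position: [0.498, 0.1279, 0.2501]
tool_rot: [[0.317, -0.949, -0.001], [-0.949, -0.317, -0.0], [-0.0, 0.001, -1.0]]
ft_force: [0.4, -2.1, 0.0]
grip_width: 0.0598
```

Request:
{"method": "step_arm", "body": {"steps": [{"xyz": [0, 0, 0], "turn": [0, 0, -1], "gripper": 0.4}, {"xyz": [0, 0, 0], "turn": [0, 0, -1], "gripper": 0.4}, {"xyz": [0, 0, 0], "turn": [0, 0, -1], "gripper": 0.4}, {"xyz": [0, 0, 0], "turn": [0, 0, -1], "gripper": 0.4}, {"xyz": [0, 0, 0], "turn": [0, 0, -1], "gripper": 0.4}, {"xyz": [0, 0, 0], "turn": [0, 0, -1], "gripper": 0.4}, {"xyz": [0, 0, 0], "turn": [0, 0, -1], "gripper": 0.4}, {"xyz": [0, 0, 0], "turn": [0, 0, -1], "gripper": 0.4}, {"xyz": [0, 0, 0], "turn": [0, 0, -1], "gripper": 0.4}, {"xyz": [0, 0, 0], "turn": [0, 0, -1], "gripper": 0.4}, {"xyz": [0, 0, 0], "turn": [0, 0, -1], "gripper": 0.4}, {"xyz": [0, 0, 0], "turn": [0, 0, -1], "gripper": 0.4}, {"xyz": [0, 0, 0], "turn": [0, 0, -1], "gripper": 0.4}, {"xyz": [0, 0, 0], "turn": [0, 0, -1], "gripper": 0.4}, {"xyz": [0, 0, 0], "turn": [0, 0, -1], "gripper": 0.4}, {"xyz": [0, 0, 0], "turn": [0, 0, -1], "gripper": 0.4}, {"xyz": [0, 0, 0], "turn": [0, 0, -1], "gripper": 0.4}, {"xyz": [0, 0, 0], "turn": [0, 0, -1], "gripper": 0.4}, {"xyz": [0, 0, 0], "turn": [0, 0, -1], "gripper": 0.4}, {"xyz": [0, 0, 0], "turn": [0, 0, -1], "gripper": 0.4}]}}

```text
time_s: 3.43
position: [0.4976, 0.1259, 0.25]
tool_rot: [[0.938, 0.348, -0.001], [0.348, -0.938, 0.0], [-0.001, -0.0, -1.0]]
ft_force: [-0.1, -0.0, 0.7]
grip_width: 0.0595
```

Request:
{"method": "step_arm", "body": {"steps": [{"xyz": [0, 0, 0], "turn": [0, 0, -1], "gripper": 0.4}, {"xyz": [0, 0, 0.5], "turn": [0, 0, -1], "gripper": 0.4}, {"xyz": [0, 0, 0.8], "turn": [0, 0, -1], "gripper": 0.4}, {"xyz": [0, 0, 0.8], "turn": [0, 0, -0.38], "gripper": 0.4}, {"xyz": [0, 0, 0.8], "turn": [0, 0, 0], "gripper": 0.4}, {"xyz": [0, 0, 0.8], "turn": [0, 0, 0], "gripper": 0.4}, {"xyz": [0, 0, 0.8], "turn": [0, 0, 0], "gripper": 0.4}, {"xyz": [0, 0, 0.5], "turn": [0, 0, 0], "gripper": 0.4}, {"xyz": [0, 0, 0.5], "turn": [0, 0, 0], "gripper": 0.4}, {"xyz": [0, 0, 0], "turn": [0, 0, 0], "gripper": 0.4}, {"xyz": [0, 0, 0], "turn": [0, 0, 0], "gripper": 0.4}]}}

```text
time_s: 4.35
position: [0.4974, 0.1259, 0.03]
tool_rot: [[0.813, 0.582, -0.002], [0.582, -0.813, -0.0], [-0.002, -0.001, -1.0]]
ft_force: [0.4, -0.3, 0.3]
grip_width: 0.0596
```

Run:
```python
from h import *
im,d=grab('side','side1'); cv2.imwrite('pics/side1c.png',cv2.resize(im[180:420,200:520,::-1],None,fx=2,fy=2))
s=env.observe(); print(s['position'],s['ft_force'])
```

```text
[0.49803248 0.12591448 0.03093188] [-0.33637806 -1.12354849 -0.66413472]
```

View pics/side1c.png

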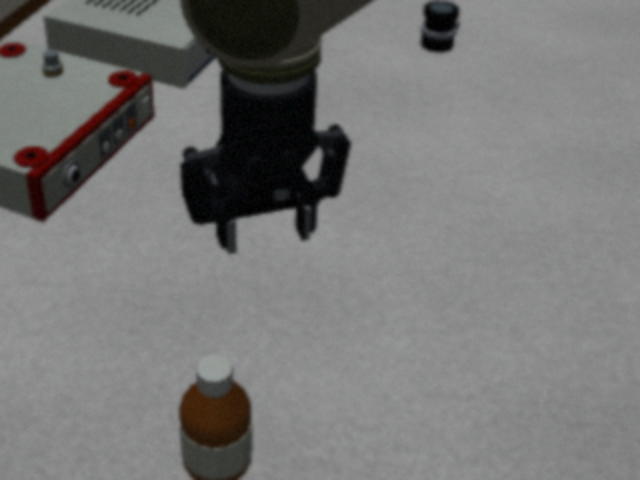

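Run:
```python
from h import *
f=np.load('pics/side1.npz'); P=cloud('side',f['d']); s=env.observe(); R=s['tool_rot'];t=s['position']
Q=(P-t)@R; m=(np.abs(Q)<.09).all(2)&(P[...,2]>.004)
q=Q[m]; 
for a in np.arange(-.07,.03,.005):
    k=q[(q[:,2]>=a)&(q[:,2]<a+.005)]
    if len(k): print('tool z %.3f'%a,len(k),'x',k[:,0].min().round(3),k[:,0].max().round(3),'y',k[:,1].min().round(3),k[:,1].max().round(3))
```

```text
tool z -0.070 128 x -0.066 0.066 y -0.018 0.01
tool z -0.065 131 x -0.065 0.066 y -0.018 0.007
tool z -0.060 151 x -0.065 0.065 y -0.019 0.016
tool z -0.055 151 x -0.063 0.064 y -0.018 0.019
tool z -0.050 87 x -0.063 0.063 y -0.017 0.014
tool z -0.045 103 x -0.062 0.062 y -0.014 0.013
tool z -0.040 173 x -0.062 0.062 y -0.015 0.013
tool z -0.035 83 x -0.061 0.06 y -0.017 0.01
tool z -0.030 45 x -0.051 0.053 y -0.015 0.005
tool z -0.025 41 x -0.039 0.044 y -0.013 0.01
tool z -0.020 41 x -0.043 0.044 y -0.013 0.011
tool z -0.015 53 x -0.044 0.044 y -0.012 0.011
tool z -0.010 48 x -0.044 0.043 y -0.012 0.009
tool z -0.005 144 x -0.044 0.054 y -0.013 0.09
tool z 0.000 102 x -0.044 0.053 y -0.013 0.089
tool z 0.005 87 x -0.046 0.053 y -0.012 0.089
tool z 0.010 91 x -0.049 0.053 y -0.012 0.089
tool z 0.015 79 x -0.05 0.053 y -0.005 0.083
tool z 0.020 74 x -0.045 0.053 y 0.054 0.09
tool z 0.025 37 x -0.044 0.053 y 0.054 0.084
```

Request:
{"method": "step_arm", "body": {"steps": [{"xyz": [0, 0.19, 0.07], "turn": [0, 0, 0], "gripper": 0.4}, {"xyz": [0, 0.19, 0.07], "turn": [0, 0, 0], "gripper": 0.4}, {"xyz": [0, 0.19, 0], "turn": [0, 0, 0], "gripper": 0.4}, {"xyz": [0, 0.19, 0], "turn": [0, 0, 0], "gripper": 0.4}, {"xyz": [0, 0.15, 0], "turn": [0, 0, 0], "gripper": 0.4}, {"xyz": [0, 0.05, 0], "turn": [0, 0, 0], "gripper": 0.4}, {"xyz": [0, 0.05, 0], "turn": [0, 0, 0], "gripper": 0.4}, {"xyz": [0, 0.05, 0], "turn": [0, 0, 0], "gripper": 0.4}, {"xyz": [0, 0.05, 0], "turn": [0, 0, 0], "gripper": 0.4}, {"xyz": [0, 0.05, 0], "turn": [0, 0, 0], "gripper": 0.4}, {"xyz": [0, 0.05, 0], "turn": [0, 0, 0], "gripper": 0.4}]}}

```text
time_s: 5.32
position: [0.5257, 0.0868, 0.0247]
tool_rot: [[0.813, 0.582, -0.001], [0.582, -0.813, 0.0], [-0.0, -0.001, -1.0]]
ft_force: [-0.8, 2.5, 1.2]
grip_width: 0.0598
```

Request:
{"method": "step_arm", "body": {"steps": [{"xyz": [0.02, 0.087, 0], "turn": [0, 0, 0.25], "gripper": 0.4}, {"xyz": [0.02, 0.087, 0], "turn": [0, 0, 0.25], "gripper": 0.4}, {"xyz": [0.02, 0.087, 0], "turn": [0, 0, 0.25], "gripper": 0.4}, {"xyz": [0.02, 0.087, 0], "turn": [0, 0, 0.25], "gripper": 0.4}, {"xyz": [0.02, 0.087, 0], "turn": [0, 0, 0.25], "gripper": 0.4}, {"xyz": [0.02, 0.087, 0], "turn": [0, 0, 0.25], "gripper": 0.4}, {"xyz": [0.02, 0.087, 0], "turn": [0, 0, 0.25], "gripper": 0.4}, {"xyz": [0.02, 0.087, 0], "turn": [0, 0, 0.25], "gripper": 0.4}, {"xyz": [0.02, 0.087, 0], "turn": [0, 0, 0.25], "gripper": 0.4}, {"xyz": [0.02, 0.087, 0], "turn": [0, 0, 0.25], "gripper": 0.4}, {"xyz": [0.02, 0.087, 0], "turn": [0, 0, 0.25], "gripper": 0.4}, {"xyz": [0.02, 0.087, 0], "turn": [0, 0, 0.25], "gripper": 0.4}, {"xyz": [0, 0, 0], "turn": [0, 0, 0], "gripper": 0.4}]}}

```text
time_s: 6.4
position: [0.5552, 0.0542, 0.0247]
tool_rot: [[0.929, 0.37, 0.0], [0.37, -0.929, -0.0], [0.0, 0.0, -1.0]]
ft_force: [1.1, -0.3, 1.0]
grip_width: 0.06
```

Run:
```python
from h import *
im,d=grab('top','top2'); cv2.imwrite('pics/top2c.png',cv2.resize(im[80:320,140:460,::-1],None,fx=2,fy=2))
s=env.observe(); print(s['position'],s['ft_force']); print(case_pose(im,d))
```

```text
[0.55492978 0.05441875 0.02467817] [0.37558211 0.0375228  0.38325005]
(array([ 0.53858661, -0.01542514]), -7.9833831787109375, (29.45960807800293, 57.14404296875))
```

View pics/top2c.png

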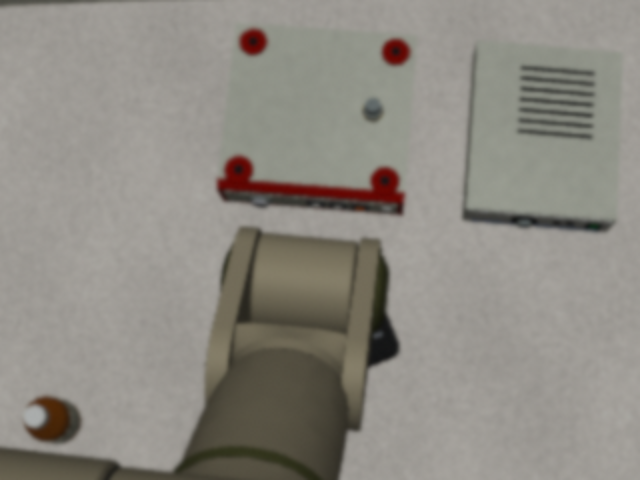

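The case's right corner shows beyond the wrist at crop (398,350), so it is following the fingers. I'll carry on along the arc.

Request:
{"method": "step_arm", "body": {"steps": [{"xyz": [0.02, 0.082, 0], "turn": [0, 0, 0.25], "gripper": 0.4}, {"xyz": [0.02, 0.082, 0], "turn": [0, 0, 0.25], "gripper": 0.4}, {"xyz": [0.02, 0.082, 0], "turn": [0, 0, 0.25], "gripper": 0.4}, {"xyz": [0.02, 0.082, 0], "turn": [0, 0, 0.25], "gripper": 0.4}, {"xyz": [0.02, 0.082, 0], "turn": [0, 0, 0.25], "gripper": 0.4}, {"xyz": [0.02, 0.082, 0], "turn": [0, 0, 0.25], "gripper": 0.4}, {"xyz": [0.02, 0.082, 0], "turn": [0, 0, 0.25], "gripper": 0.4}, {"xyz": [0.02, 0.082, 0], "turn": [0, 0, 0.25], "gripper": 0.4}, {"xyz": [0.02, 0.082, 0], "turn": [0, 0, 0.25], "gripper": 0.4}, {"xyz": [0.02, 0.082, 0], "turn": [0, 0, 0.25], "gripper": 0.4}, {"xyz": [0.02, 0.082, 0], "turn": [0, 0, 0.25], "gripper": 0.4}, {"xyz": [0.02, 0.082, 0], "turn": [0, 0, 0.25], "gripper": 0.4}, {"xyz": [0.02, 0.082, 0], "turn": [0, 0, 0.25], "gripper": 0.4}, {"xyz": [0.02, 0.082, 0], "turn": [0, 0, 0.25], "gripper": 0.4}, {"xyz": [0.02, 0.082, 0], "turn": [0, 0, 0.25], "gripper": 0.4}, {"xyz": [0.02, 0.082, 0], "turn": [0, 0, 0.25], "gripper": 0.4}, {"xyz": [0.02, 0.082, 0], "turn": [0, 0, 0.25], "gripper": 0.4}, {"xyz": [0.02, 0.082, 0], "turn": [0, 0, 0.25], "gripper": 0.4}, {"xyz": [0.02, 0.082, 0], "turn": [0, 0, 0.25], "gripper": 0.4}, {"xyz": [0, 0, 0], "turn": [0, 0, 0], "gripper": 0.4}]}}

```text
time_s: 8.12
position: [0.582, -0.0035, 0.0247]
tool_rot: [[1.0, -0.001, 0.0], [-0.001, -1.0, -0.0], [0.0, 0.0, -1.0]]
ft_force: [0.6, 0.1, -0.1]
grip_width: 0.0602
```

Run:
```python
from h import *
im,d=grab('side','side3'); 
t2,d2=grab('top','top3')
cv2.imwrite('pics/s3.png',np.vstack([cv2.resize(im[150:310,180:480,::-1],None,fx=2,fy=1.8),cv2.resize(t2[140:300,240:540,::-1],None,fx=2,fy=1.8)])[:600])
s=env.observe(); R=s['tool_rot'];t=s['position']; print(t,s['ft_force']); 
P=cloud('side',d); Q=(P-t)@R; m=(im.max(2)<60)&(np.abs(P[...,2]-.034)<.006)&(np.abs(Q[...,0])<.07)&(Q[...,1]>.014)&(Q[...,1]<.09)
print(m.sum(),Q[m].min(0),Q[m].max(0))
```

```text
[ 0.58189637 -0.00298739  0.02478462] [ 0.26776557  0.12933875 -0.32684084]
371 [-0.05656586  0.01409879 -0.01195787] [ 0.04636107  0.07177929 -0.00420694]
```

View pics/s3.png

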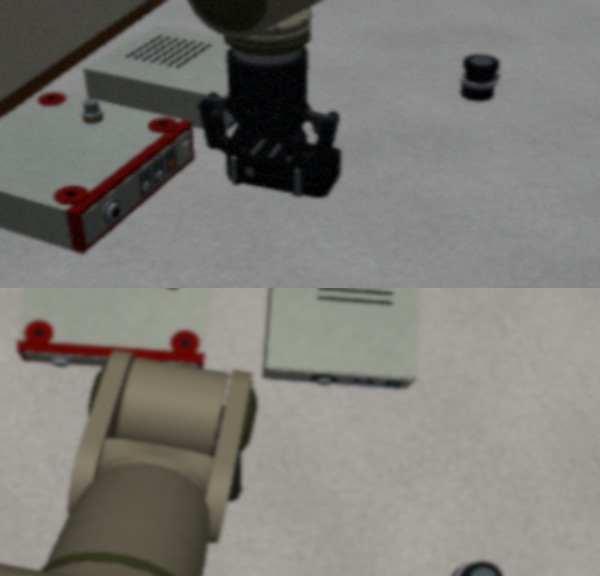

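Request:
{"method": "step_arm", "body": {"steps": [{"xyz": [0.02, 0.081, 0], "turn": [0, 0, 0.24], "gripper": 0.4}, {"xyz": [0.02, 0.081, 0], "turn": [0, 0, 0.24], "gripper": 0.4}, {"xyz": [0.02, 0.081, 0], "turn": [0, 0, 0.24], "gripper": 0.4}, {"xyz": [0.02, 0.081, 0], "turn": [0, 0, 0.24], "gripper": 0.4}, {"xyz": [0.02, 0.081, 0], "turn": [0, 0, 0.24], "gripper": 0.4}, {"xyz": [0, 0, 0], "turn": [0, 0, 0], "gripper": 0.4}, {"xyz": [0, -0.2, 0], "turn": [0, 0, 0], "gripper": 0.4}, {"xyz": [0, -0.4, 0], "turn": [0, 0, 0], "gripper": 0.4}, {"xyz": [0, -0.4, -0.4], "turn": [0, 0, -1], "gripper": 0.4}, {"xyz": [0, 0, -0.8], "turn": [0, 0, -1], "gripper": -0.76}, {"xyz": [0, 0, -0.8], "turn": [0, 0, -1], "gripper": -0.76}, {"xyz": [0, 0, -0.8], "turn": [0, 0, -1], "gripper": -0.76}, {"xyz": [0, 0, -0.4], "turn": [0, 0, -1], "gripper": -0.76}, {"xyz": [0, 0, 0], "turn": [0, 0, -1], "gripper": -0.76}, {"xyz": [0, 0, 0], "turn": [0, 0, -1], "gripper": -0.76}, {"xyz": [0, 0, 0], "turn": [0, 0, -1], "gripper": -0.76}, {"xyz": [0, 0, 0], "turn": [0, 0, -1], "gripper": -0.76}, {"xyz": [0, 0, 0], "turn": [0, 0, -1], "gripper": -0.76}, {"xyz": [0, 0, 0], "turn": [0, 0, -1], "gripper": -0.76}, {"xyz": [0, 0, 0], "turn": [0, 0, -1], "gripper": -0.76}]}}

```text
time_s: 9.88
position: [0.5889, 0.0213, 0.1527]
tool_rot: [[0.645, 0.764, -0.0], [0.764, -0.645, -0.0], [-0.0, -0.0, -1.0]]
ft_force: [0.1, -0.4, -0.4]
grip_width: 0.0101
```

Request:
{"method": "step_arm", "body": {"steps": [{"xyz": [0, 0, 0], "turn": [0, 0, -1], "gripper": -0.76}, {"xyz": [0, 0, 0], "turn": [0, 0, -1], "gripper": -0.76}, {"xyz": [0, 0, 0], "turn": [0, 0, -1], "gripper": -0.76}, {"xyz": [0, 0, 0], "turn": [0, 0, -1], "gripper": -0.76}, {"xyz": [0, 0, 0], "turn": [0, 0, -1], "gripper": -0.76}, {"xyz": [0, 0, 0], "turn": [0, 0, -1], "gripper": -0.76}, {"xyz": [0, 0, 0], "turn": [0, 0, -1], "gripper": -0.76}, {"xyz": [0, 0, 0], "turn": [0, 0, -0.63], "gripper": -0.76}, {"xyz": [0, -0.6, 0], "turn": [0, 0, 0], "gripper": -0.76}, {"xyz": [0, -0.8, 0], "turn": [0, 0, 0], "gripper": -0.76}, {"xyz": [0, -0.8, 0], "turn": [0, 0, 0], "gripper": -0.76}, {"xyz": [0, -0.8, 0], "turn": [0, 0, 0], "gripper": -0.76}, {"xyz": [0, 0, 0], "turn": [0, 0, 0], "gripper": -0.76}, {"xyz": [0, 0, 0], "turn": [0, 0, 0], "gripper": -0.76}]}}

```text
time_s: 11.05
position: [0.4687, 0.0327, 0.1532]
tool_rot: [[0.094, 0.996, 0.0], [0.996, -0.094, -0.0], [-0.0, 0.0, -1.0]]
ft_force: [-0.4, -0.2, 0.2]
grip_width: 0.0102
```

Run:
```python
from h import *
im,d=grab('top','top4'); cv2.imwrite('pics/top4c.png',cv2.resize(im[120:320,220:480,::-1],None,fx=2,fy=2))
s=env.observe(); print(s['position'],s['ft_force']); print(case_pose(im,d))
im,d=grab('side','side4'); print(case_pose(im,d,'side'))
```

```text
[0.46999853 0.03234974 0.15323348] [-0.84542549  0.33233069  0.54613933]
(array([ 0.57761359, -0.06067737]), -5.695213317871094, (59.90707015991211, 111.12442016601562))
(array([ 0.57753888, -0.05285758]), -5.669769287109375, (69.57259368896484, 113.1872787475586))
```

View pics/top4c.png

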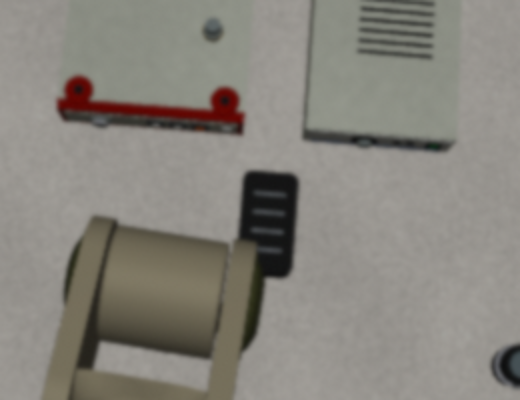

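The case is at (0.578, −0.061), −5.7°, in line with the gap (mouth frame x −0.096, y −0.001). In the crop it lies at (270,222), straight in front of the gap. Next the fingers go behind its near end.

Request:
{"method": "step_arm", "body": {"steps": [{"xyz": [-0.68, 0.186, 0], "turn": [0, 0, 0], "gripper": -0.76}, {"xyz": [-0.68, 0.186, 0], "turn": [0, 0, 0], "gripper": -0.76}, {"xyz": [-0.68, 0.186, 0], "turn": [0, 0, 0], "gripper": -0.76}, {"xyz": [0, 0, 0], "turn": [0, 0, 0], "gripper": -0.76}, {"xyz": [0, 0, 0.63], "turn": [0, 0, 0], "gripper": -0.76}, {"xyz": [0, 0, 0.63], "turn": [0, 0, 0], "gripper": -0.76}, {"xyz": [0, 0, 0.63], "turn": [0, 0, 0], "gripper": -0.76}, {"xyz": [0, 0, 0.63], "turn": [0, 0, 0], "gripper": -0.76}, {"xyz": [0, 0, 0.4], "turn": [0, 0, 0], "gripper": -0.76}, {"xyz": [0, 0, 0.2], "turn": [0, 0, 0], "gripper": -0.76}, {"xyz": [0, 0, 0], "turn": [0, 0, 0], "gripper": -0.76}, {"xyz": [0, 0, 0], "turn": [0, 0, 0], "gripper": -0.76}]}}

```text
time_s: 12.15
position: [0.4847, -0.0513, 0.0281]
tool_rot: [[0.095, 0.996, 0.0], [0.996, -0.095, -0.0], [-0.0, 0.0, -1.0]]
ft_force: [-0.8, 0.1, 0.6]
grip_width: 0.0106
```

Request:
{"method": "step_arm", "body": {"steps": [{"xyz": [0, 0.2, 0], "turn": [0, 0, 0], "gripper": -0.76}, {"xyz": [0, 0.2, 0], "turn": [0, 0, 0], "gripper": -0.76}, {"xyz": [0, 0.2, 0], "turn": [0, 0, 0], "gripper": -0.76}, {"xyz": [0, 0.05, 0], "turn": [0, 0, 0], "gripper": -0.76}, {"xyz": [0, 0.05, 0], "turn": [0, 0, 0], "gripper": -0.76}, {"xyz": [0, 0.05, 0], "turn": [0, 0, 0], "gripper": -0.76}, {"xyz": [0, 0.1, 0], "turn": [0, 0, 0], "gripper": -0.76}, {"xyz": [0, 0.1, 0], "turn": [0, 0, 0], "gripper": -0.76}, {"xyz": [0, 0.1, 0], "turn": [0, 0, 0], "gripper": -0.76}, {"xyz": [0, 0.1, 0], "turn": [0, 0, 0], "gripper": -0.76}, {"xyz": [0, 0.1, 0], "turn": [0, 0, 0], "gripper": -0.76}, {"xyz": [0, 0.1, 0], "turn": [0, 0, 0], "gripper": -0.76}, {"xyz": [0, 0.1, 0], "turn": [0, 0, 0], "gripper": -0.76}, {"xyz": [0, 0.1, 0], "turn": [0, 0, 0], "gripper": -0.76}, {"xyz": [0, 0.1, 0], "turn": [0, 0, 0], "gripper": -0.76}, {"xyz": [0, 0.1, 0], "turn": [0, 0, 0], "gripper": -0.76}, {"xyz": [0, 0.1, 0], "turn": [0, 0, 0], "gripper": -0.76}, {"xyz": [0, 0.1, 0], "turn": [0, 0, 0], "gripper": -0.76}, {"xyz": [0, 0.1, 0], "turn": [0, 0, 0], "gripper": -0.76}, {"xyz": [0, 0, 0], "turn": [0, 0, 0], "gripper": -0.76}]}}

```text
time_s: 13.82
position: [0.5667, -0.0592, 0.0279]
tool_rot: [[0.095, 0.995, 0.001], [0.995, -0.095, -0.0], [-0.0, 0.001, -1.0]]
ft_force: [0.2, -0.3, 0.0]
grip_width: 0.0103
```

Run:
```python
from h import *
im,d=grab('top','top5'); cv2.imwrite('pics/top5c.png',cv2.resize(im[100:280,260:460,::-1],None,fx=3,fy=3))
s=env.observe(); print(s['position'],s['ft_force']); print(case_pose(im,d))
```

```text
[ 0.56639148 -0.05916988  0.02787638] [-0.43169048 -0.22656825 -0.40294952]
(array([ 0.66597046, -0.15077304]), 82.52261352539062, (222.04835510253906, 19.344385147094727))
```

View pics/top5c.png

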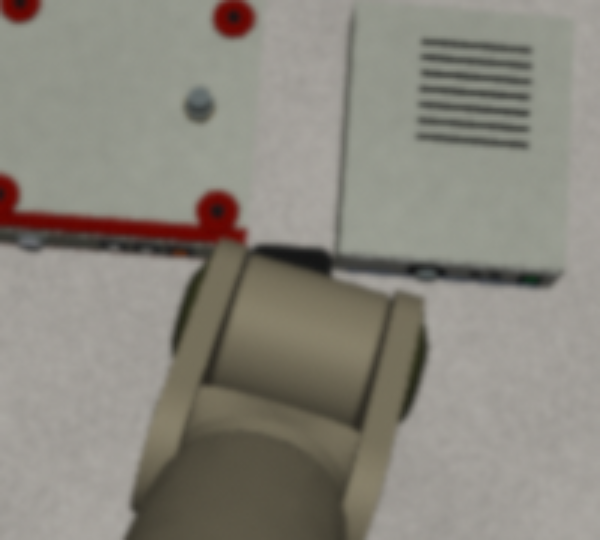

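The leading end of the case shows at crop (250–330, 250), entering the mouth. I'll measure how well it is centred.

```bash
cat >> h.py <<'E'
M=np.array([.6736,-.0693]);a=np.radians(-5.5);ex=np.array([np.cos(a),np.sin(a)]);ey=np.array([-ex[1],ex[0]])
def mf(q): return np.c_[(q-M)@ex,(q-M)@ey]
def lead(im,d):
    P=cloud('top',d); m=((np.abs(P[...,2]-.034)<.01)&(im.max(2)<70)).astype(np.uint8)
    v,u=np.nonzero(m); q=mf(onz('top',np.c_[u,v],.034)[:,:2]); k=(np.abs(q[:,1])<.045)&(q[:,0]>-.08)&(q[:,0]<.15); q=q[k]
    print('n',len(q),'x max',q[:,0].max())
    for x in np.arange(-.03,.12,.004):
        j=q[np.abs(q[:,0]-x)<.002]
        if len(j)>3: print('x %.3f y %.4f %.4f'%(x,j[:,1].min(),j[:,1].max()))
E
python3 - <<'E'
from h import *
f=np.load('pics/top5.npz'); lead(f['im'],f['d']); print(mf(np.array([[.5664,-.0592]])))
E
```

```text
n 159 x max 0.010162183842916506
x -0.006 y -0.0276 -0.0123
x -0.002 y -0.0294 0.0030
x 0.002 y -0.0443 0.0291
x 0.006 y -0.0397 0.0272
x 0.010 y -0.0200 0.0230
[[-0.10767451 -0.00022116]]
```

Request:
{"method": "step_arm", "body": {"steps": [{"xyz": [0, 0.05, 0], "turn": [0, 0, 0], "gripper": -0.76}, {"xyz": [0, 0.07, 0], "turn": [0, 0, 0], "gripper": -0.76}, {"xyz": [0, 0.08, 0], "turn": [0, 0, 0], "gripper": -0.76}, {"xyz": [0, 0.08, 0], "turn": [0, 0, 0], "gripper": -0.76}, {"xyz": [0, 0.08, 0], "turn": [0, 0, 0], "gripper": -0.76}, {"xyz": [0, 0.08, 0], "turn": [0, 0, 0], "gripper": -0.76}, {"xyz": [0, 0.08, 0], "turn": [0, 0, 0], "gripper": -0.76}, {"xyz": [0, 0.08, 0], "turn": [0, 0, 0], "gripper": -0.76}, {"xyz": [0, 0.08, 0], "turn": [0, 0, 0], "gripper": -0.76}, {"xyz": [0, 0.08, 0], "turn": [0, 0, 0], "gripper": -0.76}]}}

```text
time_s: 14.7
position: [0.5963, -0.062, 0.0279]
tool_rot: [[0.095, 0.995, -0.0], [0.995, -0.095, 0.0], [0.0, -0.0, -1.0]]
ft_force: [-1.3, 0.5, -0.4]
grip_width: 0.0101
```

Request:
{"method": "step_arm", "body": {"steps": [{"xyz": [0, 0.08, 0], "turn": [0, 0, 0], "gripper": -0.76}, {"xyz": [0, 0.08, 0], "turn": [0, 0, 0], "gripper": -0.76}, {"xyz": [0, 0.08, 0], "turn": [0, 0, 0], "gripper": -0.76}, {"xyz": [0, 0.08, 0], "turn": [0, 0, 0], "gripper": -0.76}, {"xyz": [0, 0.08, 0], "turn": [0, 0, 0], "gripper": -0.76}, {"xyz": [0, 0.08, 0], "turn": [0, 0, 0], "gripper": -0.76}, {"xyz": [0, 0.08, 0], "turn": [0, 0, 0], "gripper": -0.76}, {"xyz": [0, 0.08, 0], "turn": [0, 0, 0], "gripper": -0.76}, {"xyz": [0, 0.08, 0], "turn": [0, 0, 0], "gripper": -0.76}, {"xyz": [0, 0.08, 0], "turn": [0, 0, 0], "gripper": -0.76}, {"xyz": [0, 0.08, 0], "turn": [0, 0, 0], "gripper": -0.76}, {"xyz": [0, 0, 0], "turn": [0, 0, 0], "gripper": -0.76}]}}

```text
time_s: 15.7
position: [0.6317, -0.0654, 0.028]
tool_rot: [[0.095, 0.995, 0.001], [0.995, -0.095, -0.0], [-0.0, 0.001, -1.0]]
ft_force: [0.3, -0.0, -0.1]
grip_width: 0.0103
```

Run:
```python
from h import *
im,d=grab('top','top6'); cv2.imwrite('pics/top6c.png',cv2.resize(im[80:260,260:460,::-1],None,fx=3,fy=3))
s=env.observe(); print(mf(s['position'][None,:2]),s['ft_force']); lead(im,d)
```

```text
[[-0.04237133 -0.00010096]] [ 1.30867675 -0.09496857  0.24760507]Traceback (most recent call last):
  File "<stdin>", line 3, in <module>
  File "h.py", line 31, in lead
    print('n',len(q),'x max',q[:,0].max())
                             ~~~~~~~~~~^^
    return umr_maximum(a, axis, None, out, keepdims, initial, where)
ValueError: zero-size array to reduction operation maximum which has no identity
```

View pics/top6c.png

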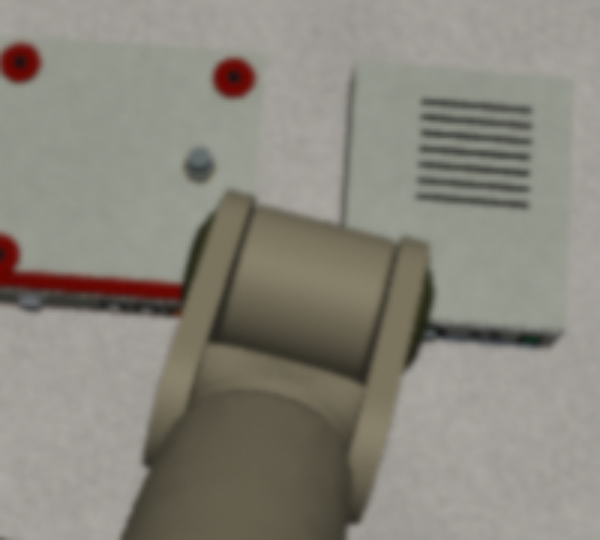

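The view of the gap is hidden by the wrist, but the forces are near zero and the tool is on the middle line. I'll push to just short of flush, then back off and look.

Request:
{"method": "step_arm", "body": {"steps": [{"xyz": [0, 0.06, 0], "turn": [0, 0, 0], "gripper": -0.76}, {"xyz": [0, 0.08, 0], "turn": [0, 0, 0], "gripper": -0.76}, {"xyz": [0, 0.08, 0], "turn": [0, 0, 0], "gripper": -0.76}, {"xyz": [0, 0.08, 0], "turn": [0, 0, 0], "gripper": -0.76}, {"xyz": [0, 0.08, 0], "turn": [0, 0, 0], "gripper": -0.76}, {"xyz": [0, 0.08, 0], "turn": [0, 0, 0], "gripper": -0.76}, {"xyz": [0, 0.08, 0], "turn": [0, 0, 0], "gripper": -0.76}, {"xyz": [0, 0.08, 0], "turn": [0, 0, 0], "gripper": -0.76}, {"xyz": [0, 0.07, 0], "turn": [0, 0, 0], "gripper": -0.76}, {"xyz": [0, 0.03, 0], "turn": [0, 0, 0], "gripper": -0.76}, {"xyz": [0, 0, 0], "turn": [0, 0, 0], "gripper": -0.76}]}}

```text
time_s: 16.67
position: [0.6601, -0.068, 0.0279]
tool_rot: [[0.095, 0.995, 0.001], [0.995, -0.095, -0.0], [-0.0, 0.001, -1.0]]
ft_force: [-0.3, -0.5, -0.2]
grip_width: 0.0103
```

Request:
{"method": "step_arm", "body": {"steps": [{"xyz": [0, -0.1, 0], "turn": [0, 0, 0], "gripper": -0.76}, {"xyz": [0, -0.4, 0], "turn": [0, 0, 0], "gripper": -0.76}, {"xyz": [0, -0.8, 0], "turn": [0, 0, 0], "gripper": -0.76}, {"xyz": [0, -0.8, 0], "turn": [0, 0, 0], "gripper": -0.76}, {"xyz": [0, -0.8, 0], "turn": [0, 0, 0], "gripper": -0.76}, {"xyz": [0, -0.8, 0], "turn": [0, 0, 0], "gripper": -0.76}, {"xyz": [0, 0, 0], "turn": [0, 0, 0], "gripper": -0.76}]}}

```text
time_s: 17.25
position: [0.5062, -0.0523, 0.0275]
tool_rot: [[0.095, 0.995, -0.007], [0.995, -0.095, 0.002], [0.002, -0.007, -1.0]]
ft_force: [0.3, 0.6, 1.0]
grip_width: 0.0101
```

Run:
```python
from h import *
im,d=grab('top','top7'); cv2.imwrite('pics/top7c.png',cv2.resize(im[80:260,260:460,::-1],None,fx=3,fy=3))
s=env.observe(); print(mf(s['position'][None,:2]),s['ft_force']); 
P=cloud('top',d); q=mf(P[...,:2].reshape(-1,2)).reshape(480,640,2)
m=(np.abs(P[...,2]-.034)<.009)&(np.abs(q[...,1])<.036)&(q[...,0]>-.03)&(q[...,0]<.14)
m=cv2.morphologyEx(m.astype(np.uint8),cv2.MORPH_OPEN,np.ones((3,3)))
c=max(cv2.findContours(m,cv2.RETR_EXTERNAL,cv2.CHAIN_APPROX_NONE)[0],key=cv2.contourArea)
g=mf(onz('top',c[:,0],.034)[:,:2]); print('depth',cv2.minAreaRect((g*1000).astype(np.float32)),g.min(0),g.max(0))
v,u=np.nonzero(im.max(2)<60); g=mf(onz('top',np.c_[u,v],.034)[:,:2]); g=g[(np.abs(g[:,1])<.022)&(g[:,0]>-.06)&(g[:,0]<.16)]
print('dark',g.min(0),g.max(0))
```

```text
[[-0.16464698  0.00021177]] [ 0.63566645 -0.90031201  0.7497605 ]
depth ((50.30021667480469, -1.8657512664794922), (62.2277717590332, 111.93263244628906), 89.9024658203125) [-0.00565119 -0.03302765] [0.10625748 0.02930293]
dark [-0.01056712 -0.0218912 ] [0.10275344 0.02192782]
```

View pics/top7c.png

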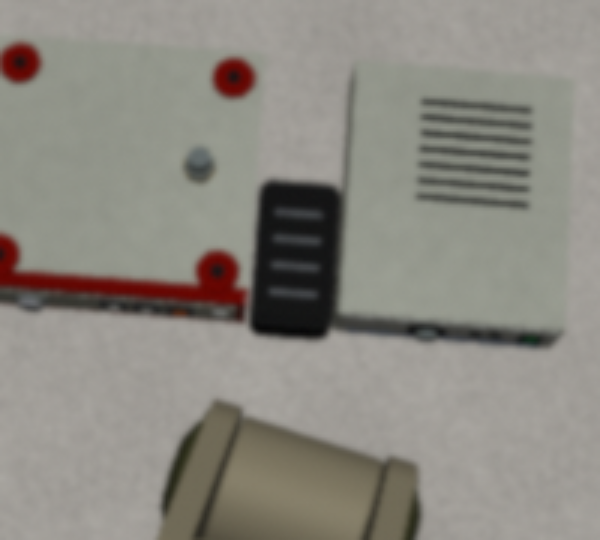

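The case sits square in the gap (crop 250–340 × 182–338), about 5 mm short of flush, at x ≈ 0.050. I'll give it one small extra nudge.

Request:
{"method": "step_arm", "body": {"steps": [{"xyz": [0, 0.3, 0], "turn": [0, 0, 0], "gripper": -0.76}, {"xyz": [0, 0.7, 0], "turn": [0, 0, 0], "gripper": -0.76}, {"xyz": [0, 0.7, 0], "turn": [0, 0, 0], "gripper": -0.76}, {"xyz": [0, 0.7, 0], "turn": [0, 0, 0], "gripper": -0.76}, {"xyz": [0, 0.5, 0], "turn": [0, 0, 0], "gripper": -0.76}, {"xyz": [0, 0.3, 0], "turn": [0, 0, 0], "gripper": -0.76}, {"xyz": [0, 0, 0], "turn": [0, 0, 0], "gripper": -0.76}, {"xyz": [0, 0, 0], "turn": [0, 0, 0], "gripper": -0.76}]}}

```text
time_s: 17.97
position: [0.6402, -0.0661, 0.0276]
tool_rot: [[0.095, 0.996, 0.001], [0.996, -0.095, -0.0], [-0.0, 0.001, -1.0]]
ft_force: [-0.9, -0.0, 0.2]
grip_width: 0.0102
```

Request:
{"method": "step_arm", "body": {"steps": [{"xyz": [0, 0.1, 0], "turn": [0, 0, 0], "gripper": -0.76}, {"xyz": [0, 0.1, 0], "turn": [0, 0, 0], "gripper": -0.76}, {"xyz": [0, 0.1, 0], "turn": [0, 0, 0], "gripper": -0.76}, {"xyz": [0, 0.1, 0], "turn": [0, 0, 0], "gripper": -0.76}, {"xyz": [0, 0.05, 0], "turn": [0, 0, 0], "gripper": -0.76}, {"xyz": [0, 0.05, 0], "turn": [0, 0, 0], "gripper": -0.76}, {"xyz": [0, 0.05, 0], "turn": [0, 0, 0], "gripper": -0.76}, {"xyz": [0, 0.05, 0], "turn": [0, 0, 0], "gripper": -0.76}, {"xyz": [0, 0.05, 0], "turn": [0, 0, 0], "gripper": -0.76}, {"xyz": [0, 0, 0], "turn": [0, 0, 0], "gripper": -0.76}]}}

```text
time_s: 18.8
position: [0.6655, -0.0685, 0.0278]
tool_rot: [[0.095, 0.995, -0.001], [0.995, -0.095, 0.0], [0.0, -0.001, -1.0]]
ft_force: [-3.5, 0.5, 1.8]
grip_width: 0.0101
```

Request:
{"method": "step_arm", "body": {"steps": [{"xyz": [0, -0.1, 0], "turn": [0, 0, 0], "gripper": -0.76}, {"xyz": [0, -0.4, 0], "turn": [0, 0, 0], "gripper": -0.76}, {"xyz": [0, -0.8, 0], "turn": [0, 0, 0], "gripper": -0.76}, {"xyz": [0, -0.8, -0.3], "turn": [0, 0, 0], "gripper": -0.76}, {"xyz": [0, -0.8, -0.6], "turn": [0, 0, 0], "gripper": -0.76}, {"xyz": [0, -0.8, -0.6], "turn": [0, 0, 0], "gripper": -0.76}, {"xyz": [0, 0, 0], "turn": [0, 0, 0], "gripper": -0.76}, {"xyz": [0, 0, 0], "turn": [0, 0, 0], "gripper": -0.76}]}}

```text
time_s: 19.47
position: [0.5181, -0.0546, 0.0894]
tool_rot: [[0.095, 0.995, 0.003], [0.995, -0.095, -0.001], [-0.001, 0.003, -1.0]]
ft_force: [0.2, -0.8, 0.4]
grip_width: 0.0105
```

Run:
```python
from h import *
im,d=grab('top','top8'); cv2.imwrite('pics/top8c.png',cv2.resize(im[80:320,130:510,::-1],None,fx=2,fy=2))
s=env.observe(); print(mf(s['position'][None,:2]),s['ft_force']); 
P=cloud('top',d); q=mf(P[...,:2].reshape(-1,2)).reshape(480,640,2)
m=(np.abs(P[...,2]-.034)<.009)&(np.abs(q[...,1])<.036)&(q[...,0]>-.03)&(q[...,0]<.14)
print('z top',np.median(P[...,2][m]))
m=cv2.morphologyEx(m.astype(np.uint8),cv2.MORPH_OPEN,np.ones((3,3)))
c=max(cv2.findContours(m,cv2.RETR_EXTERNAL,cv2.CHAIN_APPROX_NONE)[0],key=cv2.contourArea)
g=mf(onz('top',c[:,0],.034)[:,:2]); print('depth',cv2.minAreaRect((g*1000).astype(np.float32)),g.min(0),g.max(0))
for nm,zt,lo,hi in(('bottle',.09,.15,.4),('cam',.05,-.45,-.2)):
    mm=(np.abs(P[...,2]-zt)<.012)&(P[...,1]>lo)&(P[...,1]<hi)&(P[...,0]>.2)&(P[...,0]<.5)
    print(nm,mm.sum(),np.median(P[mm],0).round(3))
```

```text
[[-0.15548654 -0.00033783]] [ 0.52505526 -0.61629492  0.287926  ]
z top 0.03333122400656485
depth ((55.48713684082031, -1.8745861053466797), (62.2277717590332, 111.47694396972656), 89.9024658203125) [-0.00022294 -0.03302765] [0.1112582  0.02926719]
bottle 127 [0.458 0.336 0.094]
cam 365 [ 0.422 -0.318  0.051]
```

View pics/top8c.png

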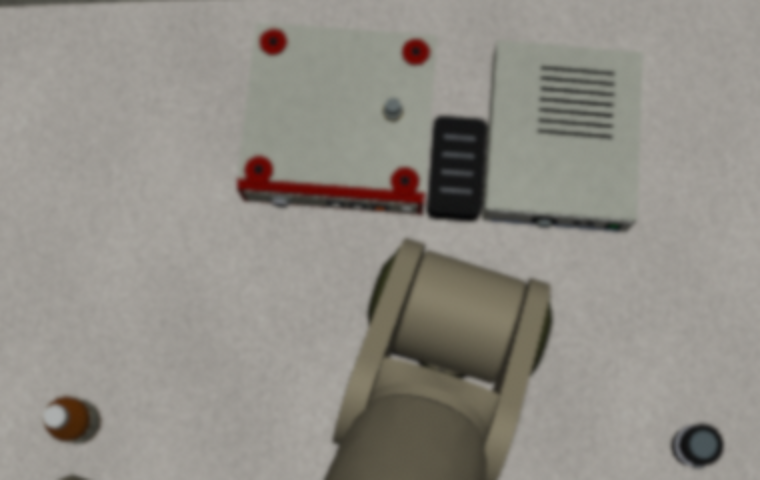

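The case is flush at crop (458,168), with x ≈ 0.0555, y ≈ −0.002 and an angle of about 0°. The bottle and camera head measure the same as at the start, and the adapter at crop (392,109) has not visibly moved. The robot is clear, so I'm handing in.

```bash
python3 -c "
from rig import order
print(order.close_job())"
```

```text
the job is handed in; nothing more can be done
None
```

The case is parked in the gap between the two instruments with its near end flush, and the job is handed in at about 19.5 s of the 64 s allowed. I pushed its long side along an arc with two spread fingertips to line it up with the gap. Then I pushed its near end in with almost-closed fingers, stopped about 5 mm short to check, and finished with one small nudge.

**Case position:** the last top picture put the case's origin 55.5 mm into the gap from the mouth (target 55 mm, allowed 48–62 mm). It is about 2 mm off the middle line towards the light source, at an angle of about 0°. Its top is at z = 33 mm, so it lies flat.

**Forces:** every wrist reading I took stayed under about 4 N. These were readings at the end of each move, not a continuous record.

**Other items:** the bottle and camera head measured the same as at the start, and the adapter had not visibly moved. The robot stands clear, about 90 mm from the case.

**Disagreements:**
- **Distance into the gap:** the instrument outlines came out 2–4 mm too deep, so the mouth plane is uncertain by 1–2 mm.
- **Sideways position:** the final picture gave −2 mm where the tool's line and an earlier picture gave about 0. Both values are within the 6 mm limit.
- **Hidden views:** the arm covered the case in some pictures, so parts of the push were judged from the tool position.

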